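# Hook the stray glide out of the cupboard's door runner

## Robot

A 6-joint arm with a two-finger parallel gripper is mounted at the origin on the work surface. World frame = base frame: x ahead of the robot, y to its left, z up, the work surface at z = 0. Lengths are in m, angles in rad, forces in N, time in s.
With the tool pointing down it reaches from about 0.35 to 0.85 m from the base axis. Payload 8.1 kg.
Tool frame: the origin (TCP) lies midway between the tips of the shut fingers; the grasp point (between the pads) lies 19 mm behind it; z points along the fingers, y is the direction in which the jaws open and shut (so a half turn about z gives the same grasp; the last joint's range is limited). The gripper opens to 93 mm and grips with 3 to 60 N. Pads are 15 mm wide; open, the fingers measure 128 mm over their backs; the gripper's body (75 mm by 188 mm) begins 65 mm behind the grasp point.
Start: joints at [-1.19, 0.13, 1.488, -0, 1.523, -0.085], TCP at [0.27, -0.536, 0.219] pointing down, gripper open.
Joint ranges: [-2.96, 2.96], [-0.89, 2.26], [0.02, 2.5], [-1.34, 4.48], [0, 2.73], [-2.66, 2.66]. Speed limits (rad/s): [2.39, 2.39, 2.79, 3.14, 3.14, 3.14].

## Interface

Orientations are given as a unit quaternion [w, x, y, z].
In Python, from station import * gives the robot as it stands.
- The arm moves only by the tool apply_moves, never from a script. Its argument "moves" is a list of rows, each a list of 7 numbers: the shift along the tool's x, y, z in m, then the turn, a rotation vector about the tool's x, y, z in rad, then the finger opening in m, from 0 to 0.093. A call has 1 to 8 rows; each row shifts and turns the pose as measured when the row begins, along the tool's axes as they then stand; what a row does not reach is not made up. A row lasts 1/12 s, in which the tool goes at most 41.7 mm and 7.16 degrees, less where a joint would pass 70% of its speed; a pose out of reach is approached as far as the arm can. A call with a gripper value outside its range is refused whole. The fingers move at their own pace and stop on an object; the grip force is fixed at half the most. Time passes only in rows, so rows that do not move let the fingers close. It gives the time, the measured TCP pose, the force and the opening at its end, in the units of the state.
- observe(): the state, without advancing time (a new reading comes with each control period).
- capture(name): name is "side" or "top"; returns a dict with "pixels" (400x640x3 uint8, red, green, blue), "K" (3x3 intrinsics, pixels), "rvec" (rotation vector, rad) and "tvec" (3), from world to camera coordinates, as OpenCV has them. Camera axes: x right, y down, z forward; pixel columns grow to the right and rows downward; lengths in m; the calibration is good to about 2 mm. A picture is of the moment at which its call begins. There is no depth.
- job_done(): hands the job in, once; it reports no verdict.
The state is a dict: "time": time; "qpos": joint angles; "dq": joint speeds; "tau": joint torques, N m; "eef_pos": TCP position; "tool_rot": TCP orientation; "contact_force": force on the tool from outside, world axes, zero at the start; "torque": the same for the moment, N m; "opening": finger opening in m.
Only numpy, scipy, OpenCV 4.12 (cv2) and the standard library are available. Lean on these libraries where they do the work, as an engineer would, in place of code of your own. Each camera call takes 0.05 s, during which the arm holds its last target.

## Task

The orange plastic door glide has fallen into one of the two slots of the sliding-door runner beside the small cupboard. Pick up the hooked pick by its wooden handle, reach its hook into the slot behind the orange glide and drag the glide out of the open end until all of it lies on the open counter, without touching the glide with the gripper and leaving the white stopper in the other slot where it is. Then stand the pick back on its flat-bottomed handle on the counter, hook clear of the runner, and let go.

Things in the scene. Friction and masses are not known exactly. Their poses are not given: they have to be found in the camera images.
- pick: Hooked pick, 160 g, standing on its handle. Origin: counter level, straight below the hook; +y from handle to hook, z up. Pale wooden block handle 26 wide (x), 90 long (y -220 to -130), 42 high (z 0 to 42); grip at y -175. Steel rod 8 thick, level at z 36, to the hook at y 0: a flat blade 12 wide (x), 5 thick (y), straight down to z 2. Its +y starts within 25 degrees of the robot's left (world +y).
- glide_orange: Orange plastic door glide, 30 g, loose block 20 wide (x), 40 long (y), 20 high, with a black stripe on top; origin at the centre of its underside. It lies on the counter in one of the runner's two slots (either one), long side along the slot, +y toward the closed end.
- stopper_white: White plastic stopper, loose block of the same size and axes as the orange glide (grey stripe on top), lying in the runner's other slot. It stays there.
- runner: Fixed grey twin runner with its cupboard. Origin: counter level, middle of the open end; +y along the slots, inward; z up. Slots 26 wide, centred at x -22 and +22, open above and at y 0, closed from y 170; the counter itself is their floor. Walls 26 high, outer faces x -43, +43. Glide and stopper start centred at y 45 to 85. Cupboard 182 high, at y over 250, x -45 to 230. Counter before the open end is clear.
Not all that is in view belongs to the job. Of the things shaped like the pick, the wooden one is meant. Several things have the shape of the glide_orange; the one meant has the colours described above.

How it is judged:
By the outcome, as a careful person would: the job done as asked, in the order asked, and still so for the second after the job is handed in, with the robot touching nothing.
It also fails if it takes over 42 s, if anything falls off the work surface, if the arm or the gripper's body presses on something with over 40 N, if the wrist force passes 120 N, or if a joint passes its speed limit or range.

## Working session

There is one attempt and no reset: what is moved stays moved. The work goes in short steps, Python scripts to look and compute and a tool call to move; the robot and the scene stay as the last step left them, time stands still between calls to the robot, and variables do not carry over. Pictures are saved under pics/ and viewed, and the job is handed in when it is done.

Besides the shell and the picture viewer there is one more tool, called after ">>>" by a JSON object that holds its "api" and its "payload". apply_moves: Moves the arm, as the interface text tells. Its arguments: {"type":"object","properties":{"moves":{"type":"array"}},"required":["moves"]}

```bash
mkdir -p pics; ls; python3 - <<'E'
from station import *
import cv2,json
s=observe();print({k:(v if not hasattr(v,'tolist') else v.tolist()) for k,v in s.items()})
for n in('top','side'):
    c=capture(n);cv2.imwrite(f'pics/{n}0.png',c['pixels'][:,:,::-1]);print(n,c['K'],c['rvec'],c['tvec'])
E
```

```text
pics
{'time': 0.0, 'qpos': [-1.190389885515913, 0.1311516493151466, 1.4892643094302833, -3.0929719408440384e-06, 1.5229836597724207, -0.08541743409834447], 'dq': [-0.0005951507324401068, -0.0006238519430975449, -0.0008180321695155325, 0.00020655036846160525, -0.0010700385286247136, -0.00030184785883219877], 'tau': [-0.0009823498839978129, -55.98427176475525, -49.17646765708923, 0.07651842897757888, 0.03559973789379001, -0.0001232806062034797], 'eef_pos': [0.2692968300785256, -0.5355457082659908, 0.21760134413019502], 'tool_rot': [-0.0008934456804648114, 0.9729979970561088, 0.2308117879183688, -0.00013430391917891116], 'contact_force': [-0.551201625511204, -0.674571716369309, -1.263065986095407], 'torque': [0.022630611463271232, 0.001258260765106718, 0.004133262019436589], 'opening': 0.09308074676218162}
top [[447.16168775   0.         320.5417207 ]
 [  0.         447.16168775 200.40895933]
 [  0.           0.           1.        ]] [ 2.21624763 -2.17098187  0.06214099] [0.02792083 0.58543229 0.78342858]
side [[406.529272     0.         315.57032934]
 [  0.         406.529272   202.89820677]
 [  0.           0.           1.        ]] [ 2.37802931 -0.38688905  0.17518422] [-0.53889624  0.1780527   0.65928049]
```

View pics/top0.png

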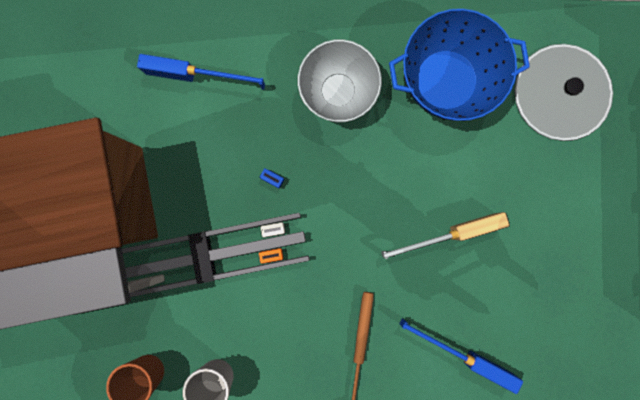

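View pics/side0.png

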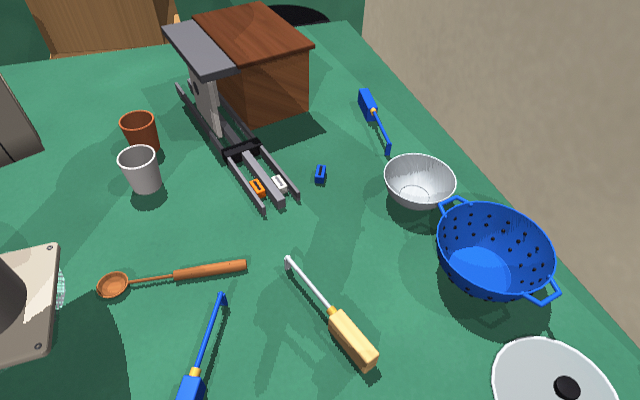

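Candidates in the top view:
- **Picks:** wooden one with steel rod (handle 480,228; hook 387,255), blue decoys (165,67) and (495,372), and a wooden spoon (365,330). I choose the pale wooden one.
- **Glides:** orange (271,256), white stopper (272,230), blue decoy (272,178). I choose the orange one.

```bash
cat > h.py <<'E'
from station import *
import cv2,numpy as np
from scipy.spatial.transform import Rotation as R
def ray(c,uv,z):
    Rm=cv2.Rodrigues(np.array(c['rvec']))[0];t=np.array(c['tvec']).ravel()
    d=Rm.T@np.linalg.inv(c['K'])@np.array([uv[0],uv[1],1.]);o=-Rm.T@t
    return o+d*(z-o[2])/d[2]
def proj(c,P): return cv2.projectPoints(np.atleast_2d(np.array(P,float)),np.array(c['rvec']),np.array(c['tvec']),np.array(c['K']),None)[0].reshape(-1,2)
def mask(c,lo,hi,roi):
    h=cv2.cvtColor(c['pixels'],cv2.COLOR_RGB2HSV);m=cv2.inRange(h,np.array(lo),np.array(hi));z=np.zeros_like(m);x0,y0,x1,y1=roi;z[y0:y1,x0:x1]=m[y0:y1,x0:x1];return z
def rect(m):
    cs=cv2.findContours(m,cv2.RETR_EXTERNAL,cv2.CHAIN_APPROX_NONE)[0];return cv2.minAreaRect(max(cs,key=cv2.contourArea))
def crop(c,roi,f,name):
    x0,y0,x1,y1=roi;cv2.imwrite('pics/'+name,cv2.resize(c['pixels'][y0:y1,x0:x1,::-1],None,fx=f,fy=f,interpolation=cv2.INTER_CUBIC))
E
python3 - <<'E'
from h import *
np.set_printoptions(precision=4,suppress=True)
c=capture('top')
crop(c,(190,160,520,300),2.4,'c1.png')
s=capture('side'); crop(s,(160,130,400,390),2.2,'c2.png')
for nm,lo,hi,roi,z in [('handle',(12,60,120),(32,200,255),(440,200,520,250),.042),('orange',(3,150,120),(20,255,255),(250,240,300,270),.02),('white',(0,0,170),(180,60,255),(255,218,290,240),.02)]:
    m=mask(c,lo,hi,roi);r=rect(m);print(nm,r,(m>0).sum())
    b=cv2.boxPoints(r);print(np.array([ray(c,p,z) for p in b]),ray(c,r[0],z))
for n,p,z in [('hook',(387,255),.036),('w1',(302,216),.026),('wmid',(304,238),.026),('w3',(310,258),.026)]:print(n,ray(c,p,z))
E
```

```text
handle ((478.8532409667969, 226.84408569335938), (15.516786575317383, 58.81053924560547), 73.3007583618164) 858
[[ 0.5404 -0.1817  0.042 ]
 [ 0.5716 -0.279   0.042 ]
 [ 0.5461 -0.2866  0.042 ]
 [ 0.515  -0.1895  0.042 ]] [ 0.5433 -0.2341  0.042 ]
orange ((270.4830017089844, 255.40945434570312), (11.794466018676758, 22.790348052978516), 79.3803482055664) 232
[[0.4914 0.1483 0.02  ]
 [0.4996 0.1089 0.02  ]
 [0.4793 0.1046 0.02  ]
 [0.4711 0.1439 0.02  ]] [0.4853 0.1265 0.02  ]
white ((272.1159973144531, 229.38796997070312), (10.643684387207031, 21.913469314575195), 79.69515228271484) 198
[[0.5367 0.1457 0.02  ]
 [0.5444 0.1077 0.02  ]
 [0.5259 0.1038 0.02  ]
 [0.5182 0.1419 0.02  ]] [0.5313 0.1248 0.02  ]
hook [ 0.4913 -0.0771  0.036 ]
w1 [0.556  0.0721 0.026 ]
wmid [0.5174 0.0677 0.026 ]
w3 [0.4827 0.0564 0.026 ]
```

View pics/c1.png

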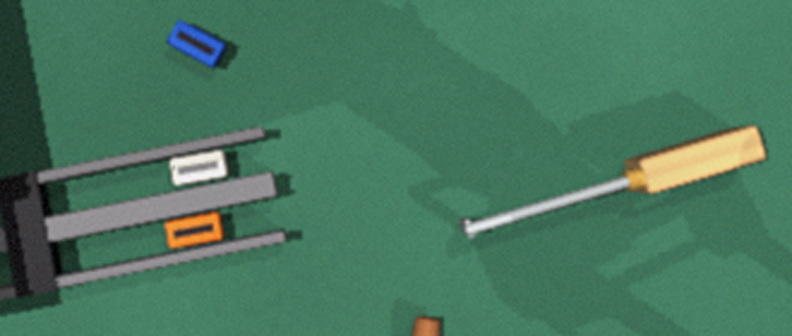

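View pics/c2.png

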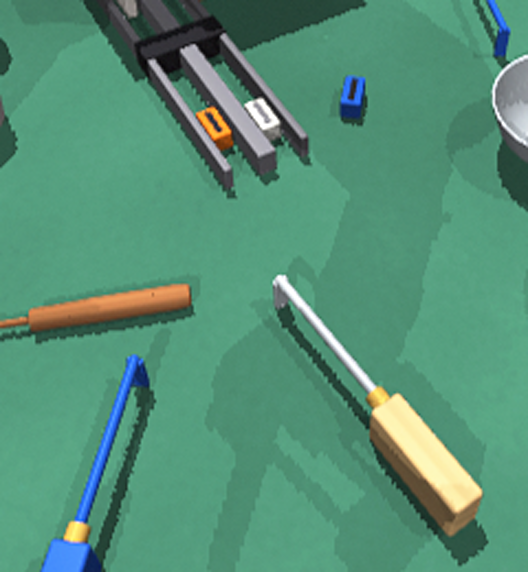

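The crops confirm the choice: the pale handle with steel rod, hook at about (384,255), and the orange glide with black stripe in the −x slot at (270,255). White is in the +x slot. The measured sizes match the stated ones.

```bash
cat >> h.py <<'E'
np.set_printoptions(precision=4,suppress=True)
def plan(tgt,yaw_y,n,op):
    """rows: tool y axis at world angle yaw_y (deg), pointing down"""
    s=observe();p=np.array(s['eef_pos']);q=s['tool_rot'];Rc=R.from_quat([q[1],q[2],q[3],q[0]])
    a=np.radians(yaw_y);y=np.array([np.cos(a),np.sin(a),0]);z=np.array([0,0,-1.]);Rt=R.from_matrix(np.c_[np.cross(y,z),y,z])
    w=(Rc.inv()*Rt).as_rotvec();d=(np.array(tgt)-p)/n
    print('dist',np.linalg.norm(d),'ang/row',np.degrees(np.linalg.norm(w))/n,'yaw err',np.degrees(w))
    for i in range(n):
        Ri=Rc*R.from_rotvec(w*i/n);print([round(float(v),4) for v in list(Ri.inv().apply(d))+list(w/n)]+[op])
E
python3 - <<'E'
from h import *
c=capture('top')
# runner edges: gray mask fit
a=ray(c,(208.75,255),.026);b=ray(c,(304.2,237.1),.026);d=a-b;print(a,b,np.degrees(np.arctan2(-d[0],d[1])),np.linalg.norm(d))
h=cv2.cvtColor(c['pixels'],cv2.COLOR_RGB2HSV)
# centre wall by column
m=cv2.inRange(h,np.array((0,0,60)),np.array((180,50,190)))
P=[]
for u in range(222,300,3):
    v0=237.1+(u-304.2)*(-17.9/95.45)
    rows=[v for v in range(int(v0)-8,int(v0)+9) if m[v,u]]
    if rows:P.append(ray(c,(u,np.mean(rows)),.026)); 
P=np.array(P);k=np.polyfit(P[:,1],P[:,0],1);print('fit',k,np.degrees(np.arctan(-k[0])),len(P),np.abs(np.polyval(k,P[:,1])-P[:,0]).max())
cs=capture('side')
print(proj(cs,[[.5588,-.2828,.042],[.4904,-.0738,.036],[.4904,-.0738,0.002],[.519,.066,.026]])) 
plan((.545,-.240,.12),18.1,13,.093)
E
```

```text
[0.4843 0.2341 0.026 ] [0.519  0.0674 0.026 ] 11.772132958213032 0.17023562445190304
fit [-0.2275  0.5365] 12.814461356800132 26 0.0011507210416572544
[[373.2372 358.5869]
 [286.2496 257.6295]
 [286.9139 268.5883]
 [280.6766 200.9176]]
dist 0.032008742563235264 ang/row 6.262556634653311 yaw err [ -0.0267  -0.0294 -81.4132]
[0.0292, -0.0108, 0.0076, -0.0, -0.0, -0.1093, 0.093]
[0.0302, -0.0076, 0.0076, -0.0, -0.0, -0.1093, 0.093]
[0.0308, -0.0042, 0.0076, -0.0, -0.0, -0.1093, 0.093]
[0.0311, -0.0008, 0.0076, -0.0, -0.0, -0.1093, 0.093]
[0.031, 0.0026, 0.0076, -0.0, -0.0, -0.1093, 0.093]
[0.0305, 0.0059, 0.0076, -0.0, -0.0, -0.1093, 0.093]
[0.0297, 0.0092, 0.0076, -0.0, -0.0, -0.1093, 0.093]
[0.0285, 0.0124, 0.0076, -0.0, -0.0, -0.1093, 0.093]
[0.027, 0.0154, 0.0076, -0.0, -0.0, -0.1093, 0.093]
[0.0252, 0.0183, 0.0076, -0.0, -0.0, -0.1093, 0.093]
[0.023, 0.0209, 0.0076, -0.0, -0.0, -0.1093, 0.093]
[0.0206, 0.0233, 0.0076, -0.0, -0.0, -0.1093, 0.093]
[0.0179, 0.0254, 0.0076, -0.0, -0.0, -0.1093, 0.093]
```

>>> {"api": "apply_moves", "payload": {"moves": [[0.029, -0.011, 0.0075, 0, 0, -0.109, 0.093], [0.03, -0.0075, 0.0075, 0, 0, -0.109, 0.093], [0.031, -0.004, 0.0075, 0, 0, -0.109, 0.093], [0.031, -0.001, 0.0075, 0, 0, -0.109, 0.093], [0.031, 0.0025, 0.0075, 0, 0, -0.109, 0.093], [0.0305, 0.006, 0.0075, 0, 0, -0.109, 0.093], [0.03, 0.009, 0.0075, 0, 0, -0.109, 0.093], [0.0285, 0.0125, 0.0075, 0, 0, -0.109, 0.093]]}}

```text
time: 0.97
eef_pos: [0.4392, -0.3513, 0.1573]
tool_rot: [0.002, 0.777, 0.63, -0.001]
contact_force: [0.2, -0.2, 0.1]
opening: 0.0932
```

>>> {"api": "apply_moves", "payload": {"moves": [[0.027, 0.0155, 0.0075, 0, 0, -0.109, 0.093], [0.025, 0.018, 0.0075, 0, 0, -0.109, 0.093], [0.023, 0.021, 0.0075, 0, 0, -0.109, 0.093], [0.0205, 0.0235, 0.0075, 0, 0, -0.109, 0.093], [0.018, 0.0255, 0.0075, 0, 0, -0.109, 0.093]]}}

```text
time: 1.38
eef_pos: [0.5459, -0.2276, 0.1178]
tool_rot: [0.003, 0.567, 0.824, -0.002]
contact_force: [0.1, -0.0, 0.6]
opening: 0.093
```

```bash
python3 - <<'E'
from h import *
print(observe()['eef_pos'],observe()['time'])
plan((.545,-.240,.075),18.1,3,.093)
plan((.545,-.240,.008),18.1,5,.093)
E
```

```text
[ 0.5459 -0.2276  0.1178] 1.3833
dist 0.01486671889899099 ang/row 0.9521854033068924 yaw err [-0.0252  0.3722  2.8321]
[-0.0036, -0.0017, 0.0143, -0.0001, 0.0022, 0.0165, 0.093]
[-0.0037, -0.0017, 0.0143, -0.0001, 0.0022, 0.0165, 0.093]
[-0.0038, -0.0016, 0.0143, -0.0001, 0.0022, 0.0165, 0.093]
dist 0.022108382879522163 ang/row 0.5713112419841354 yaw err [-0.0252  0.3722  2.8321]
[-0.0021, -0.001, 0.022, -0.0001, 0.0013, 0.0099, 0.093]
[-0.0021, -0.001, 0.022, -0.0001, 0.0013, 0.0099, 0.093]
[-0.0022, -0.001, 0.022, -0.0001, 0.0013, 0.0099, 0.093]
[-0.0022, -0.001, 0.022, -0.0001, 0.0013, 0.0099, 0.093]
[-0.0023, -0.001, 0.022, -0.0001, 0.0013, 0.0099, 0.093]
```

>>> {"api": "apply_moves", "payload": {"moves": [[-0.0035, -0.0015, 0.014, 0, 0.002, 0.0165, 0.093], [-0.0035, -0.0015, 0.014, 0, 0.002, 0.0165, 0.093], [-0.0035, -0.0015, 0.014, 0, 0.002, 0.0165, 0.093], [0, 0, 0, 0, 0, 0, 0.093]]}}

```text
time: 1.72
eef_pos: [0.5482, -0.2337, 0.0715]
tool_rot: [-0.001, 0.584, 0.812, 0.001]
contact_force: [-1.2, 0.2, -1.6]
opening: 0.0928
```

```bash
python3 - <<'E'
from h import *
print(observe()['eef_pos'],observe()['time'])
c=capture('top');crop(c,(360,180,560,310),3.5,'g1.png')
plan((.545,-.240,.008),18.1,4,.093)
E
```

```text
[ 0.5482 -0.2337  0.0715] 1.7167
dist 0.016280697674704126 ang/row 0.13191345792367626 yaw err [ 0.0357 -0.0836  0.5198]
[-0.0012, -0.0013, 0.0162, 0.0002, -0.0004, 0.0023, 0.093]
[-0.0012, -0.0013, 0.0162, 0.0002, -0.0004, 0.0023, 0.093]
[-0.0012, -0.0013, 0.0162, 0.0002, -0.0004, 0.0023, 0.093]
[-0.0012, -0.0013, 0.0162, 0.0002, -0.0004, 0.0023, 0.093]
```

View pics/g1.png

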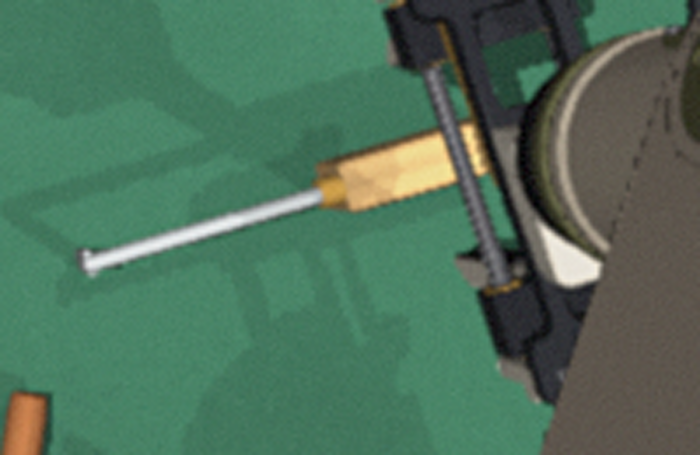

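The fingers straddle the handle squarely, and the hook is at about (385,254). Descending.

>>> {"api": "apply_moves", "payload": {"moves": [[-0.001, -0.0015, 0.016, 0, 0, 0.0025, 0.093], [-0.001, -0.0015, 0.016, 0, 0, 0.0025, 0.093], [-0.001, -0.0015, 0.016, 0, 0, 0.0025, 0.093], [-0.001, -0.001, 0.0125, 0, 0, 0.0025, 0.093], [0, 0, 0, 0, 0, 0, 0.093]]}}

```text
time: 2.18
eef_pos: [0.5439, -0.2464, 0.0138]
tool_rot: [0.002, 0.592, 0.806, 0.001]
contact_force: [-0.0, 0.3, -0.9]
opening: 0.0928
```

```bash
python3 - <<'E'
from h import *
print(observe()['time'])
plan((.545,-.240,.007),18.1,1,.093)
c=capture('side');crop(c,(260,230,420,390),3.5,'g2.png')
E
```

```text
2.1833
dist 0.009365022677536554 ang/row 0.7831289856456629 yaw err [ 0.2322  0.1639 -0.7297]
[0.0058, 0.0029, 0.0067, 0.0041, 0.0029, -0.0127, 0.093]
```

View pics/g2.png

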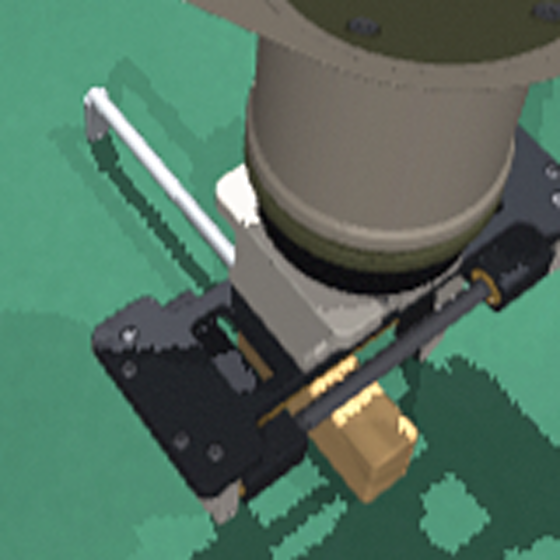

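>>> {"api": "apply_moves", "payload": {"moves": [[0.006, 0.003, 0.006, 0.004, 0.003, -0.0125, 0.093], [0, 0, 0, 0, 0, 0, 0.05], [0, 0, 0, 0, 0, 0, 0.02], [0, 0, 0, 0, 0, 0, 0.01], [0, 0, 0, 0, 0, 0, 0.01], [0, 0, 0, 0, 0, 0, 0.01], [0, 0, 0, 0, 0, 0, 0.01]]}}

```text
time: 2.82
eef_pos: [0.5489, -0.2413, 0.014]
tool_rot: [0.004, 0.587, 0.81, 0.001]
contact_force: [-0.1, -0.1, -0.1]
opening: 0.0577
```

```bash
python3 - <<'E'
from h import *
print(observe()['time'],observe()['contact_force'])
plan((.545,-.240,.007),18.1,1,.01)
c=capture('top');crop(c,(360,180,560,310),3.5,'g3.png')
E
```

```text
2.8167 [-0.0509 -0.0851 -0.0746]
dist 0.008105326913375946 ang/row 0.4464690715769067 yaw err [0.3121 0.318  0.0286]
[0.0025, -0.0033, 0.0069, 0.0054, 0.0056, 0.0005, 0.01]
```

View pics/g3.png

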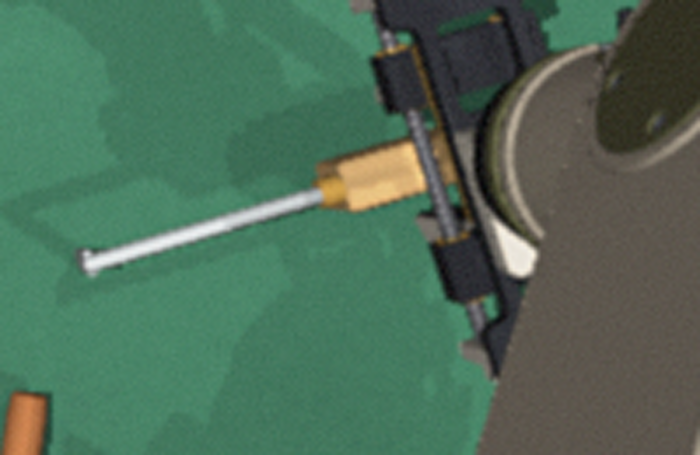

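>>> {"api": "apply_moves", "payload": {"moves": [[0.001, -0.003, 0.008, 0.005, 0.005, 0, 0.055], [0, 0, 0, 0, 0, 0, 0.055]]}}

```text
time: 3.03
eef_pos: [0.546, -0.2415, 0.0059]
tool_rot: [0.001, 0.587, 0.81, 0.0]
contact_force: [-0.4, -0.4, -0.8]
opening: 0.055
```

>>> {"api": "apply_moves", "payload": {"moves": [[0, 0, 0, 0, 0, 0, 0.01], [0, 0, 0, 0, 0, 0, 0.01], [0, 0, 0, 0, 0, 0, 0.01], [0, 0, 0, 0, 0, 0, 0.01], [0, 0, 0, 0, 0, 0, 0.01], [0, 0, 0, 0, 0, 0, 0.01], [0, 0, 0, 0, 0, 0, 0.01], [0, 0, 0, 0, 0, 0, 0.01]]}}

```text
time: 3.7
eef_pos: [0.5451, -0.2413, 0.0047]
tool_rot: [-0.0, 0.587, 0.81, -0.0]
contact_force: [0.1, 0.0, -1.2]
opening: 0.0258
```

```bash
python3 - <<'E'
from h import *
s=observe();print(s['time'],s['contact_force'],s['opening'],s['eef_pos'],s['tool_rot'])
plan((.545,-.240,.007),18.1,1,.01)
c=capture('top');crop(c,(360,180,560,310),3.5,'g4.png')
E
```

```text
3.7 [ 0.1404  0.0207 -1.1782] 0.02582815680563036 [ 0.5451 -0.2413  0.0047] [-0.0004  0.587   0.8096 -0.0001]
dist 0.0026153489025348676 ang/row 0.04487575808192787 yaw err [-0.0309 -0.028   0.0166]
[0.0012, 0.0003, -0.0023, -0.0005, -0.0005, 0.0003, 0.01]
```

View pics/g4.png

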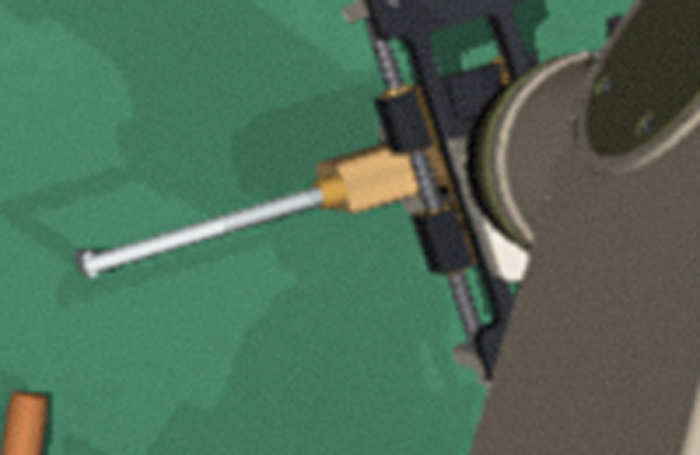

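Gripped (25.8 mm matches the 26 mm handle). Next I lift and plan the approach.

>>> {"api": "apply_moves", "payload": {"moves": [[0, 0, -0.01, 0, 0, 0, 0.01], [0, 0, -0.018, 0, 0, 0, 0.01], [0, 0, -0.018, 0, 0, 0, 0.01], [0, 0, -0.008, 0, 0, 0, 0.01], [0, 0, 0, 0, 0, 0, 0.01]]}}

```text
time: 4.17
eef_pos: [0.5435, -0.2404, 0.0608]
tool_rot: [-0.002, 0.587, 0.81, -0.0]
contact_force: [0.2, -0.1, -2.2]
opening: 0.0261
```

```bash
python3 - <<'E'
from h import *
s=observe();print(s['time'],s['contact_force'],s['opening'],s['eef_pos'],s['tool_rot'])
c=capture('top');crop(c,(360,180,560,310),3.5,'g5.png')
z=s['eef_pos'][2]-.0047
a=np.radians(18.1);dv=np.array([-np.sin(a),np.cos(a),0])
p=np.array(s['eef_pos']);H=p+.175*dv;H[2]=z+.036
print('pred hook',H,proj(c,H))
cs=capture('side');crop(cs,(240,200,400,330),4,'g6.png');print(proj(cs,[H,H-[0,0,.034]]))
plan((.5122,-.0065,.055),12.2,9,.01)
E
```

```text
4.1667 [ 0.1855 -0.0622 -2.1725] 0.026101231881302474 [ 0.5435 -0.2404  0.0608] [-0.0024  0.5869  0.8097 -0.0004]
pred hook [ 0.4892 -0.074   0.0921] [[390.3259 258.6118]]
[[284.3438 238.0267]
 [285.1189 250.379 ]]
dist 0.02617470075104705 ang/row 0.6593784260297598 yaw err [-0.2775 -0.2519  5.9226]
[0.0257, 0.0048, 0.0005, -0.0005, -0.0005, 0.0115, 0.01]
[0.0258, 0.0045, 0.0005, -0.0005, -0.0005, 0.0115, 0.01]
[0.0258, 0.0042, 0.0005, -0.0005, -0.0005, 0.0115, 0.01]
[0.0259, 0.0039, 0.0005, -0.0005, -0.0005, 0.0115, 0.01]
[0.0259, 0.0037, 0.0005, -0.0005, -0.0005, 0.0115, 0.01]
[0.026, 0.0034, 0.0005, -0.0005, -0.0005, 0.0115, 0.01]
[0.026, 0.0031, 0.0005, -0.0005, -0.0005, 0.0115, 0.01]
[0.026, 0.0028, 0.0005, -0.0005, -0.0005, 0.0115, 0.01]
[0.0261, 0.0025, 0.0005, -0.0005, -0.0005, 0.0115, 0.01]
```

View pics/g5.png

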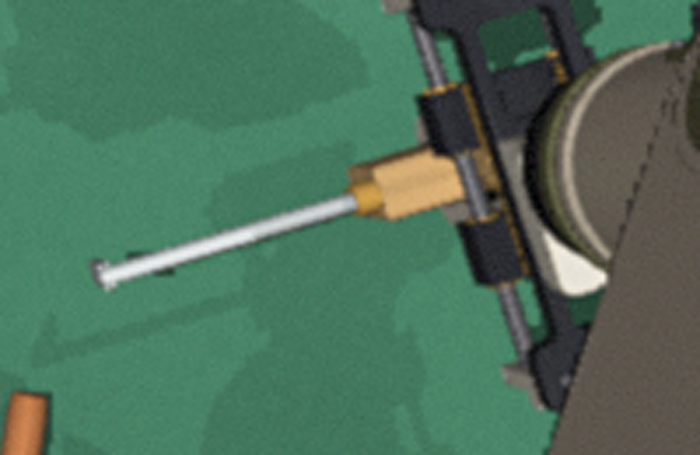

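View pics/g6.png

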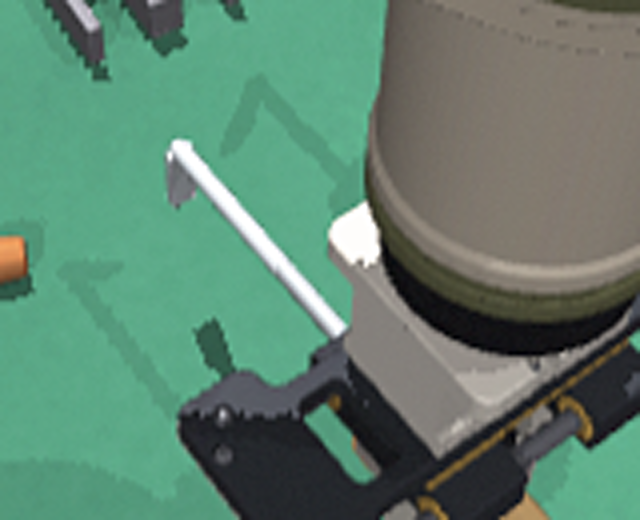

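The hook is seen at (389.4,258.3) against a prediction of (390.3,258.6), and the side view agrees. I'll carry it over the slot.

>>> {"api": "apply_moves", "payload": {"moves": [[0.0255, 0.005, 0.0005, 0, 0, 0.0115, 0.01], [0.026, 0.0045, 0.0005, 0, 0, 0.0115, 0.01], [0.026, 0.0045, 0.0005, 0, 0, 0.0115, 0.01], [0.026, 0.004, 0.0005, 0, 0, 0.0115, 0.01], [0.026, 0.0035, 0.0005, 0, 0, 0.0115, 0.01], [0.026, 0.0035, 0.0005, 0, 0, 0.0115, 0.01], [0.02, 0.003, 0.0005, 0, 0, 0.0115, 0.01], [0, 0, 0, 0, 0, 0, 0.01]]}}

```text
time: 4.93
eef_pos: [0.5139, -0.057, 0.0469]
tool_rot: [-0.008, 0.623, 0.783, -0.003]
contact_force: [0.5, 0.4, -1.4]
opening: 0.0255
```

```bash
python3 - <<'E'
from h import *
s=observe();print(s['time'],s['contact_force'],s['opening'],s['eef_pos'])
plan((.5122,-.0065,.055),12.2,3,.01)
E
```

```text
4.9333 [ 0.4549  0.3981 -1.3534] 0.025465511710038788 [ 0.5139 -0.057   0.0469]
dist 0.01707215597819609 ang/row 0.4249028798527941 yaw err [-0.853  -0.5247  0.7886]
[0.0166, 0.0032, -0.0026, -0.005, -0.0031, 0.0046, 0.01]
[0.0166, 0.0031, -0.0026, -0.005, -0.0031, 0.0046, 0.01]
[0.0166, 0.0031, -0.0027, -0.005, -0.0031, 0.0046, 0.01]
```

>>> {"api": "apply_moves", "payload": {"moves": [[0, 0, -0.009, -0.005, -0.003, 0.0045, 0.01], [0.017, 0.003, 0, -0.005, -0.003, 0.0045, 0.01], [0.017, 0.003, 0, -0.004, -0.003, 0.0045, 0.01], [0.014, 0.003, 0, 0, 0, 0, 0.01], [0, 0, 0, 0, 0, 0, 0.01]]}}

```text
time: 5.35
eef_pos: [0.5108, -0.0089, 0.055]
tool_rot: [-0.001, 0.628, 0.778, -0.002]
contact_force: [-0.5, -1.1, -1.3]
opening: 0.0258
```

```bash
cat >> h.py <<'E'
def pose(nm):
    s=observe();q=s['tool_rot'];Rc=R.from_quat([q[1],q[2],q[3],q[0]]);p=np.array(s['eef_pos'])
    t0=Rc.apply([1,0,0]); z=p[2]-.0047
    c=capture('top');cs=capture('side')
    # pick frame point (hook top) in tool: x +.175, z: tcp height .0047 -> rod .036 
    H=p+Rc.apply([.176,0,-(.036-.0047)]);B=p+Rc.apply([.176,0,.0027])
    O=np.array([.519,.0665]);a=np.radians(12.2);d=np.array([-np.sin(a),np.cos(a)]);x=np.array([np.cos(a),np.sin(a)])
    print('t',s['time'],'F',np.array(s['contact_force']),'op',s['opening'],'tcp',p)
    print('hook bottom',B,'runner xy',(B[:2]-O)@x,(B[:2]-O)@d,'px top',proj(c,[H,B]).ravel(),'side',proj(cs,[H,B]).ravel())
    crop(c,(190,180,410,310),3.4,nm+'t.png');crop(cs,(200,120,360,260),4,nm+'s.png')
    m=mask(c,(3,150,120),(20,255,255),(200,235,420,285))
    if m.any():
        r=rect(m);G=ray(c,r[0],.02);print('glide px',r,G,'runner xy',(G[:2]-O)@x,(G[:2]-O)@d)
E
python3 - <<'E'
from h import *
pose('p1')
plan((.5122,-.0065,.055),12.2,1,.01)
E
```

```text
t 5.35 F [-0.4735 -1.065  -1.3175] op 0.025803980463714387 tcp [ 0.5108 -0.0089  0.055 ]
hook bottom [0.4737 0.1631 0.0522] runner xy -0.02382789818437411 0.10400587723033769 px top [243.1073 264.8301 246.5655 263.134 ] side [244.2315 151.3533 246.0179 164.1042]
glide px ((269.98077392578125, 252.90386962890625), (6.471831798553467, 22.749469757080078), 78.69007110595703) [0.4897 0.1275 0.02  ] runner xy -0.015721315105434903 0.06576603602890585
dist 0.004312273147292924 ang/row 0.24502559177309466 yaw err [-0.2216  0.0804 -0.067 ]
[0.0038, 0.0021, -0.0, -0.0039, 0.0014, -0.0012, 0.01]
```

View pics/p1t.png

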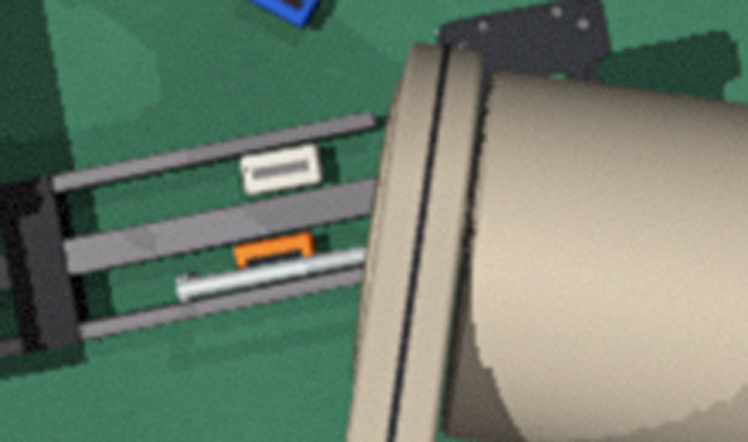

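View pics/p1s.png

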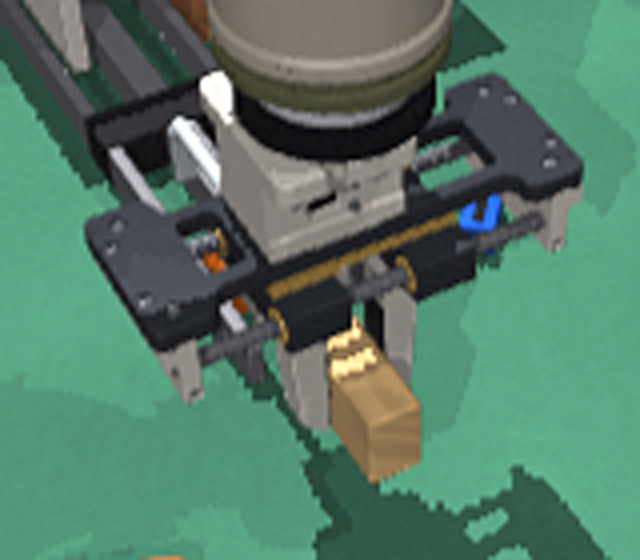

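The hook is at (243,265) as predicted, over the orange slot and behind the glide with a gap of about 15 mm. Lowering, with a 2 mm sideways centring.

>>> {"api": "apply_moves", "payload": {"moves": [[0.003, 0.002, 0.008, -0.003, 0.001, 0, 0.01], [0, 0, 0.012, 0, 0, 0, 0.01], [0, 0, 0, 0, 0, 0, 0.01]]}}

```text
time: 5.7
eef_pos: [0.5134, -0.0101, 0.034]
tool_rot: [0.001, 0.629, 0.777, -0.0]
contact_force: [-0.1, -0.0, -1.9]
opening: 0.0257
```

```bash
python3 - <<'E'
from h import *
pose('p2')
plan((.513,-.0065,.0065),12.2,3,.01)
E
```

```text
t 5.7 F [-0.1165 -0.0234 -1.8668] op 0.025739989162443362 tcp [ 0.5134 -0.0101  0.034 ]
hook bottom [0.4768 0.162  0.031 ] runner xy -0.021015588644039438 0.10226072924597515 px top [246.0006 261.9431 249.25   260.3167] side [246.9411 159.4397 248.7001 171.7038]
glide px ((269.3833312988281, 251.94566345214844), (4.480727672576904, 21.991619110107422), 78.11134338378906) [0.4914 0.1286 0.02  ] runner xy -0.013862384713103339 0.06649089599183303
dist 0.00979276347189397 ang/row 0.08957568836384266 yaw err [ 0.1333  0.1251 -0.1969]
[0.0013, -0.0002, 0.0097, 0.0008, 0.0007, -0.0011, 0.01]
[0.0013, -0.0002, 0.0097, 0.0008, 0.0007, -0.0011, 0.01]
[0.0012, -0.0002, 0.0097, 0.0008, 0.0007, -0.0011, 0.01]
```

View pics/p2t.png

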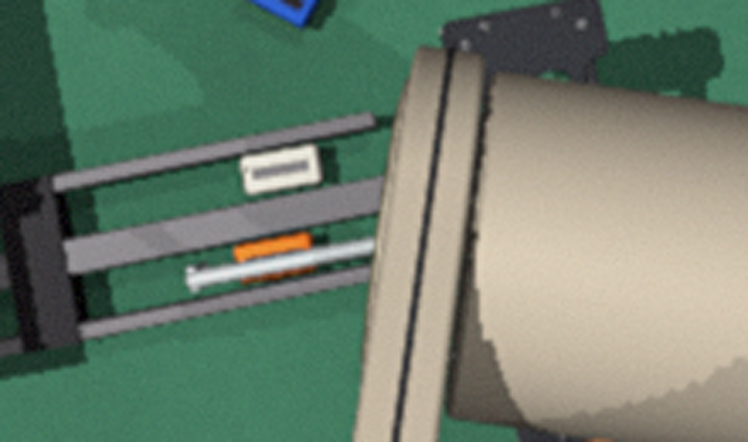

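>>> {"api": "apply_moves", "payload": {"moves": [[0.002, 0, 0.01, 0, 0, -0.001, 0.01], [0.001, 0, 0.01, 0, 0, -0.001, 0.01], [0.001, 0, 0.005, 0, 0, 0, 0.01], [0, 0, 0, 0, 0, 0, 0.01]]}}

```text
time: 6.13
eef_pos: [0.5137, -0.0067, 0.0082]
tool_rot: [0.002, 0.629, 0.777, 0.0]
contact_force: [-0.2, 0.1, -2.0]
opening: 0.0258
```

```bash
python3 - <<'E'
from h import *
pose('p3')
plan((.513,-.0065,.0065),12.2,1,.01)
E
```

```text
t 6.1333 F [-0.2056  0.1217 -1.9609] op 0.025803287597333482 tcp [ 0.5137 -0.0067  0.0082]
hook bottom [0.477  0.1654 0.0051] runner xy -0.020195893997167633 0.10554363428088787 px top [246.5115 260.6445 249.6388 259.0932] side [247.934  167.7689 249.6482 179.4891]
glide px ((269.40380859375, 251.51925659179688), (3.530090093612671, 21.768888473510742), 78.69007110595703) [0.4922 0.1285 0.02  ] runner xy -0.013131835027564704 0.06631659537304843
dist 0.00299734894065567 ang/row 0.29137311255900267 yaw err [ 0.2037  0.1602 -0.1331]
[0.0006, -0.0011, 0.0027, 0.0036, 0.0028, -0.0023, 0.01]
```

View pics/p3t.png

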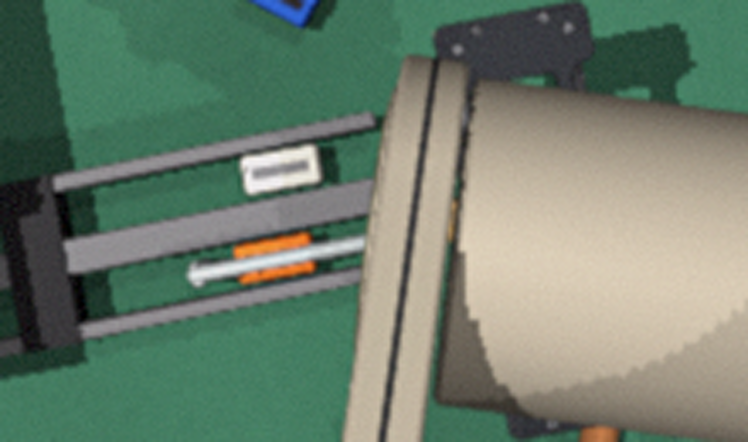

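The hook is down in the slot behind the orange glide, at (246,260). Dragging outward.

>>> {"api": "apply_moves", "payload": {"moves": [[-0.006, -0.0005, 0.001, 0.003, 0.002, -0.002, 0.01], [-0.008, -0.0005, 0, 0, 0, 0, 0.01], [-0.008, 0, 0, 0, 0, 0, 0.01], [-0.008, 0, 0, 0, 0, 0, 0.01], [-0.008, 0, 0, 0, 0, 0, 0.01]]}}

```text
time: 6.65
eef_pos: [0.5229, -0.0467, 0.0096]
tool_rot: [0.001, 0.627, 0.779, 0.0]
contact_force: [0.3, -0.4, -2.3]
opening: 0.0262
```

```bash
python3 - <<'E'
from h import *
pose('p4')
plan((.5327,-.1,.0065),12.2,8,.01)
E
```

```text
t 6.65 F [ 0.2673 -0.4274 -2.3199] op 0.026214137762249786 tcp [ 0.5229 -0.0467  0.0096]
hook bottom [0.4854 0.1252 0.0066] runner xy -0.020470620929033977 0.06452265635640313 px top [269.8496 256.2763 271.9775 254.9186] side [256.3064 179.242  257.8089 190.9551]
glide px ((283.6922912597656, 248.46156311035156), (3.9223227500915527, 22.35723876953125), 78.69007110595703) [0.4981 0.1034 0.02  ] runner xy -0.012674542300847622 0.04051400116709583
dist 0.006704512001187404 ang/row 0.024724815424808443 yaw err [0.1594 0.1071 0.0473]
[-0.0067, -0.0002, 0.0004, 0.0003, 0.0002, 0.0001, 0.01]
[-0.0067, -0.0002, 0.0004, 0.0003, 0.0002, 0.0001, 0.01]
[-0.0067, -0.0002, 0.0004, 0.0003, 0.0002, 0.0001, 0.01]
[-0.0067, -0.0002, 0.0004, 0.0003, 0.0002, 0.0001, 0.01]
[-0.0067, -0.0002, 0.0004, 0.0003, 0.0002, 0.0001, 0.01]
[-0.0067, -0.0002, 0.0004, 0.0003, 0.0002, 0.0001, 0.01]
[-0.0067, -0.0002, 0.0004, 0.0003, 0.0002, 0.0001, 0.01]
[-0.0067, -0.0002, 0.0004, 0.0003, 0.0002, 0.0001, 0.01]
```

View pics/p4t.png

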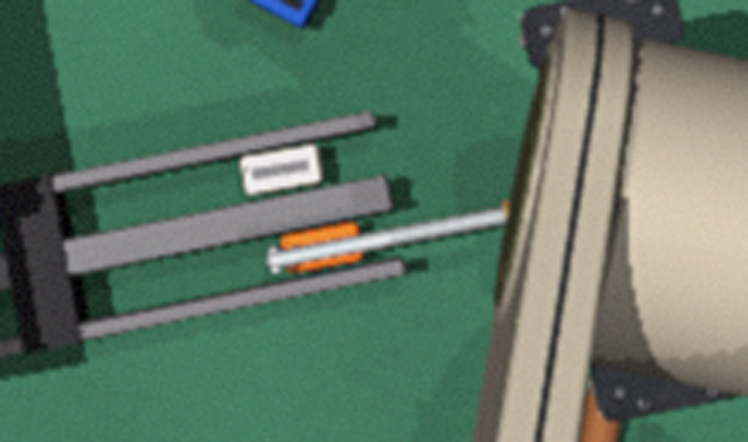

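The glide follows the hook: it is now at runner y ≈ 41 mm, and the white stopper hasn't moved. Continuing.

>>> {"api": "apply_moves", "payload": {"moves": [[-0.008, 0, 0.0015, 0.002, 0.001, 0, 0.01], [-0.009, 0, 0.0015, 0, 0, 0, 0.01], [-0.009, 0, 0.0005, 0, 0, 0, 0.01], [-0.009, 0, 0.0005, 0, 0, 0, 0.01], [-0.009, 0, 0, 0, 0, 0, 0.01]]}}

```text
time: 7.17
eef_pos: [0.533, -0.0932, 0.0052]
tool_rot: [0.0, 0.627, 0.779, 0.0]
contact_force: [-0.1, -0.0, -0.9]
opening: 0.0256
```

```bash
python3 - <<'E'
from h import *
pose('p5')
plan((.5407,-.137,.0065),12.2,5,.01)
E
```

```text
t 7.1667 F [-0.0946 -0.0449 -0.9075] op 0.025631737263578234 tcp [ 0.533  -0.0932  0.0052]
hook bottom [0.4956 0.0788 0.0026] runner xy -0.02032680138649898 0.01692844042804679 px top [297.1311 250.7032 298.0794 249.63  ] side [267.1223 195.4192 268.2964 206.977 ]
glide px ((309.9615478515625, 243.3076934814453), (3.7262067794799805, 22.553356170654297), 78.69007110595703) [0.5081 0.0572 0.02  ] runner xy -0.012642691554104097 -0.006825130540980483
dist 0.008721663396461332 ang/row 0.013161640540499935 yaw err [ 0.0556  0.0352 -0.0016]
[-0.0087, -0.0004, -0.0002, 0.0002, 0.0001, -0.0, 0.01]
[-0.0087, -0.0004, -0.0002, 0.0002, 0.0001, -0.0, 0.01]
[-0.0087, -0.0004, -0.0002, 0.0002, 0.0001, -0.0, 0.01]
[-0.0087, -0.0004, -0.0002, 0.0002, 0.0001, -0.0, 0.01]
[-0.0087, -0.0004, -0.0002, 0.0002, 0.0001, -0.0, 0.01]
```

View pics/p5t.png

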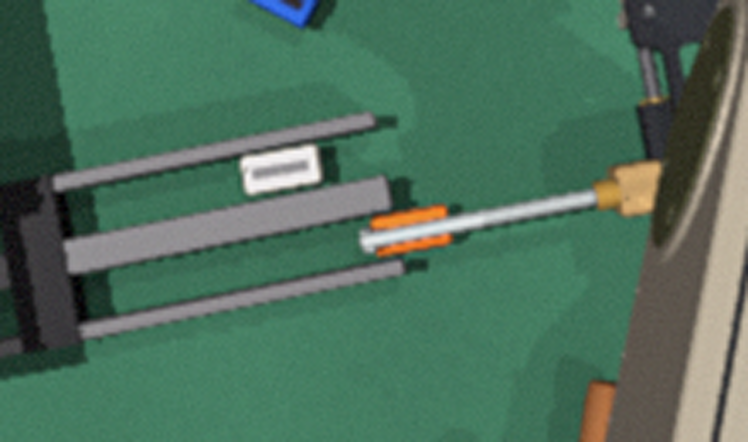

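>>> {"api": "apply_moves", "payload": {"moves": [[-0.008, 0, -0.0005, 0, 0, 0, 0.01], [-0.009, 0, 0, 0, 0, 0, 0.01], [-0.009, 0, 0, 0, 0, 0, 0.01], [-0.009, 0, 0, 0, 0, 0, 0.01], [-0.007, 0, 0, 0, 0, 0, 0.01], [0, 0, 0, 0, 0, 0, 0.01]]}}

```text
time: 7.77
eef_pos: [0.5431, -0.1394, 0.0061]
tool_rot: [0.001, 0.628, 0.778, 0.0]
contact_force: [1.0, 0.5, -2.7]
opening: 0.026
```

```bash
python3 - <<'E'
from h import *
pose('p6')
plan((.5407,-.137,.0065),12.2,5,.01)
E
```

```text
t 7.7667 F [ 0.9632  0.5249 -2.7301] op 0.026047350489687218 tcp [ 0.5431 -0.1394  0.0061]
hook bottom [0.5059 0.0326 0.0033] runner xy -0.019992847175525977 -0.030310787284779536 px top [323.8559 245.3073 323.6947 244.4481] side [278.4328 210.7836 279.3041 222.2588]
glide px ((336.0320129394531, 238.1759796142578), (3.3988237380981445, 22.36068344116211), 79.69515228271484) [0.5181 0.0112 0.02  ] runner xy -0.012581842728259886 -0.053880396724620146
dist 0.0004868105051144868 ang/row 0.007067489290191032 yaw err [ 0.0276 -0.0065  0.0211]
[0.0003, -0.0003, -0.0001, 0.0001, -0.0, 0.0001, 0.01]
[0.0003, -0.0003, -0.0001, 0.0001, -0.0, 0.0001, 0.01]
[0.0003, -0.0003, -0.0001, 0.0001, -0.0, 0.0001, 0.01]
[0.0003, -0.0003, -0.0001, 0.0001, -0.0, 0.0001, 0.01]
[0.0003, -0.0003, -0.0001, 0.0001, -0.0, 0.0001, 0.01]
```

View pics/p6t.png

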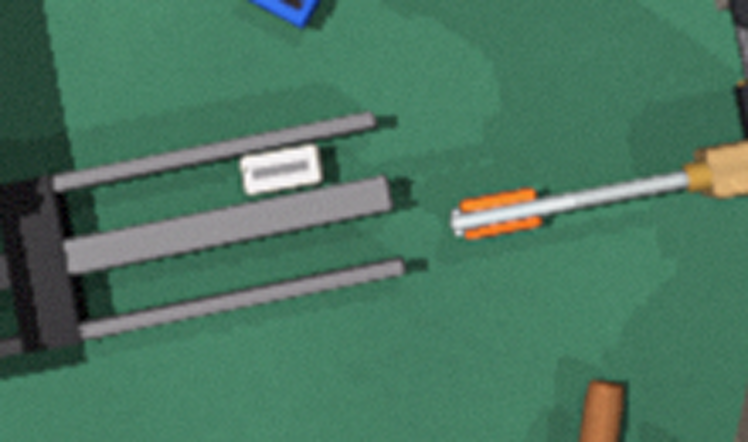

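The glide lies fully on the open counter, runner y ≈ −34 to −74. I'll back the hook off the glide slightly, lift, then carry the pick back.

>>> {"api": "apply_moves", "payload": {"moves": [[0.004, 0, 0, 0, 0, 0, 0.01], [0, 0, -0.012, 0, 0, 0, 0.01], [0, 0, -0.016, 0, 0, 0, 0.01], [0, 0, -0.016, 0, 0, 0, 0.01], [0, 0, 0, 0, 0, 0, 0.01]]}}

```text
time: 8.28
eef_pos: [0.5398, -0.1313, 0.0516]
tool_rot: [-0.002, 0.627, 0.779, -0.0]
contact_force: [1.5, -0.7, -0.3]
opening: 0.0259
```

```bash
python3 - <<'E'
from h import *
pose('p7')
plan((.562,-.24,.05),12.2,6,.01)
E
```

```text
t 8.2833 F [ 1.4972 -0.7155 -0.3117] op 0.02594531390696142 tcp [ 0.5398 -0.1313  0.0516]
hook bottom [0.5023 0.0407 0.0495] runner xy -0.02177013436372009 -0.02170093121953554 px top [319.1909 248.5693 319.1699 247.6064] side [274.2209 191.3384 275.1683 203.8847]
glide px ((336.0770568847656, 238.9878387451172), (5.406702995300293, 22.51059913635254), 81.02737426757812) [0.5167 0.0111 0.02  ] runner xy -0.014003863265783534 -0.0536819508468301
dist 0.018602302145608634 ang/row 0.07074810430406984 yaw err [-0.318  -0.2601  0.1069]
[-0.0186, -0.0, -0.0003, -0.0009, -0.0008, 0.0003, 0.01]
[-0.0186, -0.0, -0.0003, -0.0009, -0.0008, 0.0003, 0.01]
[-0.0186, -0.0, -0.0003, -0.0009, -0.0008, 0.0003, 0.01]
[-0.0186, -0.0, -0.0002, -0.0009, -0.0008, 0.0003, 0.01]
[-0.0186, -0.0, -0.0002, -0.0009, -0.0008, 0.0003, 0.01]
[-0.0186, -0.0, -0.0002, -0.0009, -0.0008, 0.0003, 0.01]
```

View pics/p7t.png

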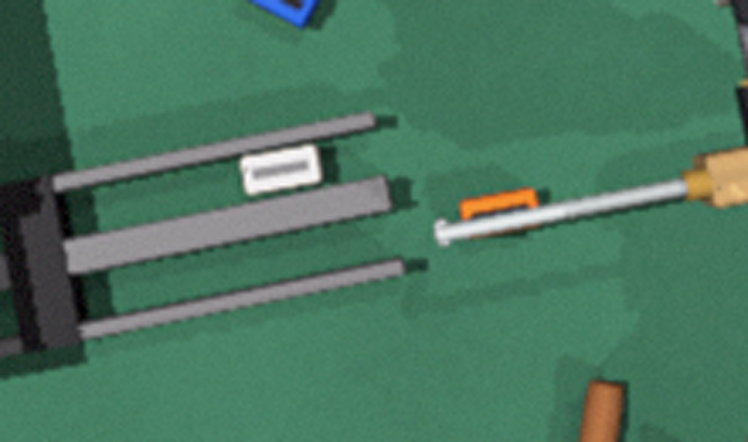

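The glide stayed put while the hook lifted clear, now at (319,248). Carrying back.

>>> {"api": "apply_moves", "payload": {"moves": [[-0.0185, 0, -0.001, -0.001, -0.001, 0, 0.01], [-0.0185, 0, -0.0005, -0.001, -0.001, 0, 0.01], [-0.0185, 0, 0, -0.001, -0.001, 0, 0.01], [-0.0185, 0, 0, -0.001, -0.001, 0, 0.01], [-0.0185, 0, 0, 0, 0, 0, 0.01], [-0.015, 0, 0, 0, 0, 0, 0.01], [0, 0, 0, 0, 0, 0, 0.01]]}}

```text
time: 8.97
eef_pos: [0.5582, -0.2353, 0.0426]
tool_rot: [-0.005, 0.625, 0.78, -0.001]
contact_force: [0.3, -0.1, -0.7]
opening: 0.0257
```

```bash
python3 - <<'E'
from h import *
pose('p8')
plan((.562,-.24,.012),12.2,4,.01)
E
```

```text
t 8.9667 F [ 0.3157 -0.0839 -0.6925] op 0.025729395426732072 tcp [ 0.5582 -0.2353  0.0426]
hook bottom [ 0.5198 -0.0635  0.041 ] runner xy -0.026707667240733972 -0.12725751355689052 px top [382.6321 238.8394 379.785  238.4304] side [300.7731 234.9984 300.7355 246.9839]
glide px ((336.8200378417969, 242.25999450683594), (11.538111686706543, 22.80789566040039), 79.69515228271484) [0.5109 0.0096 0.02  ] runner xy -0.01992246945390963 -0.05385844251456405
dist 0.007835961364224625 ang/row 0.21009219635340295 yaw err [-0.5423 -0.4651  0.4424]
[-0.0021, 0.0008, 0.0075, -0.0024, -0.002, 0.0019, 0.01]
[-0.002, 0.0008, 0.0075, -0.0024, -0.002, 0.0019, 0.01]
[-0.002, 0.0007, 0.0075, -0.0024, -0.002, 0.0019, 0.01]
[-0.002, 0.0007, 0.0075, -0.0024, -0.002, 0.0019, 0.01]
```

>>> {"api": "apply_moves", "payload": {"moves": [[-0.002, 0, 0.007, -0.003, -0.003, 0.002, 0.01], [-0.002, 0, 0.009, -0.003, -0.002, 0.002, 0.01], [-0.002, 0, 0.009, -0.002, -0.002, 0.002, 0.01], [0, 0, 0.006, 0, 0, 0, 0.01], [0, 0, 0, 0, 0, 0, 0.01]]}}

```text
time: 9.48
eef_pos: [0.5571, -0.2345, 0.0059]
tool_rot: [-0.002, 0.626, 0.78, -0.0]
contact_force: [0.1, 0.6, -2.5]
opening: 0.026
```

```bash
python3 - <<'E'
from h import *
s=observe();print(s['time'],s['contact_force'],s['eef_pos'])
plan((.5575,-.2415,.0047),12.2,2,.01)
E
```

```text
9.4833 [ 0.0855  0.6198 -2.5068] [ 0.5571 -0.2345  0.0059]
dist 0.003553246655285338 ang/row 0.17336818201209467 yaw err [-0.1677 -0.1963  0.2315]
[-0.0035, -0.0005, 0.0006, -0.0015, -0.0017, 0.002, 0.01]
[-0.0035, -0.0005, 0.0006, -0.0015, -0.0017, 0.002, 0.01]
```

>>> {"api": "apply_moves", "payload": {"moves": [[0, 0, 0.001, -0.002, -0.002, 0, 0.01], [0, 0, 0.0005, 0, 0, 0, 0.01], [0, 0, 0, 0, 0, 0, 0.01]]}}

```text
time: 9.73
eef_pos: [0.5572, -0.2341, 0.005]
tool_rot: [-0.001, 0.626, 0.78, -0.0]
contact_force: [-0.5, 0.5, -0.5]
opening: 0.0258
```

```bash
python3 - <<'E'
from h import *
pose('p9');plan((.5575,-.2415,.0047),12.2,2,.01)
c=capture('side');crop(c,(240,200,420,380),3.3,'p9b.png')
E
```

```text
t 9.7333 F [-0.4521  0.481  -0.4935] op 0.025792822559101727 tcp [ 0.5572 -0.2341  0.005 ]
hook bottom [ 0.5192 -0.0623  0.0024] runner xy -0.02703787526547993 -0.12592749803921693 px top [378.7325 238.6644 376.2516 238.1262] side [300.2437 248.0714 300.3946 259.1508]
glide px ((336.8200378417969, 242.25999450683594), (11.538111686706543, 22.80789566040039), 79.69515228271484) [0.5109 0.0096 0.02  ] runner xy -0.01992246945390963 -0.05385844251456405
dist 0.00369765592532322 ang/row 0.14676958739724713 yaw err [-0.0497 -0.0505  0.2849]
[-0.0036, -0.0007, 0.0001, -0.0004, -0.0004, 0.0025, 0.01]
[-0.0036, -0.0007, 0.0001, -0.0004, -0.0004, 0.0025, 0.01]
```

View pics/p9b.png

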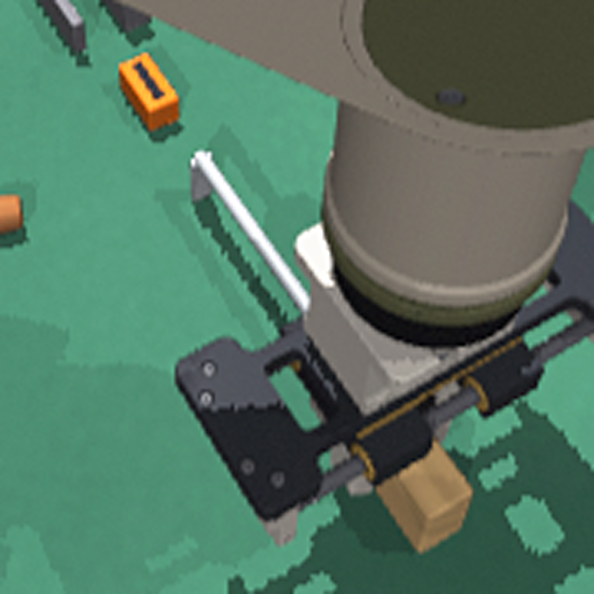

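The handle is down level (tool z 5.0 mm against 4.7 mm at the grasp). Releasing.

>>> {"api": "apply_moves", "payload": {"moves": [[0, 0, 0, 0, 0, 0, 0.028], [0, 0, 0, 0, 0, 0, 0.035], [0, 0, 0, 0, 0, 0, 0.045], [0, 0, 0, 0, 0, 0, 0.06], [0, 0, 0, 0, 0, 0, 0.07], [0, 0, 0, 0, 0, 0, 0.08], [0, 0, 0, 0, 0, 0, 0.09], [0, 0, 0, 0, 0, 0, 0.09]]}}

```text
time: 10.55
eef_pos: [0.5582, -0.2343, 0.0057]
tool_rot: [0.0, 0.626, 0.78, 0.0]
contact_force: [-1.0, 0.4, -0.6]
opening: 0.0698
```

>>> {"api": "apply_moves", "payload": {"moves": [[0, 0, 0, 0, 0, 0, 0.09], [0, 0, -0.01, 0, 0, 0, 0.09], [0, 0, -0.02, 0, 0, 0, 0.09], [0, 0, -0.03, 0, 0, 0, 0.09], [0, 0, -0.03, 0, 0, 0, 0.09], [0, 0, -0.03, 0, 0, 0, 0.09], [-0.03, 0, -0.02, 0, 0, 0, 0.09], [-0.04, 0, 0, 0, 0, 0, 0.09]]}}

```text
time: 11.22
eef_pos: [0.571, -0.2965, 0.1526]
tool_rot: [-0.004, 0.624, 0.782, 0.0]
contact_force: [1.0, -0.5, 0.9]
opening: 0.0905
```

>>> {"api": "apply_moves", "payload": {"moves": [[-0.04, 0, 0, 0, 0, 0, 0.09], [-0.04, 0, 0, 0, 0, 0, 0.09], [-0.04, 0, 0, 0, 0, 0, 0.09], [-0.03, 0, 0, 0, 0, 0, 0.09], [0, 0, 0, 0, 0, 0, 0.09], [0, 0, 0, 0, 0, 0, 0.09]]}}

```text
time: 11.72
eef_pos: [0.6065, -0.4567, 0.1612]
tool_rot: [0.002, 0.624, 0.781, -0.0]
contact_force: [0.5, 1.1, 1.0]
opening: 0.0902
```

```bash
python3 - <<'E'
from h import *
s=observe();print(s['time'],s['contact_force'],s['eef_pos'],s['dq'])
c=capture('top');cv2.imwrite('pics/e_top.png',c['pixels'][:,:,::-1])
c=capture('side');cv2.imwrite('pics/e_side.png',c['pixels'][:,:,::-1])
E
```

```text
11.7167 [0.459  1.0553 0.982 ] [ 0.6065 -0.4567  0.1612] [-0.0395  0.0502 -0.058  -0.0139  0.0046 -0.0134]
```

View pics/e_top.png

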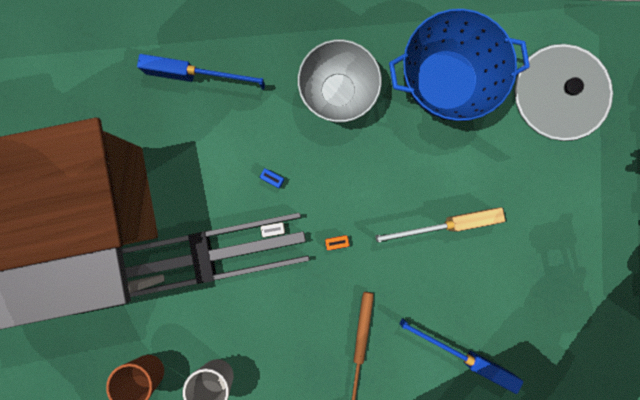

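View pics/e_side.png

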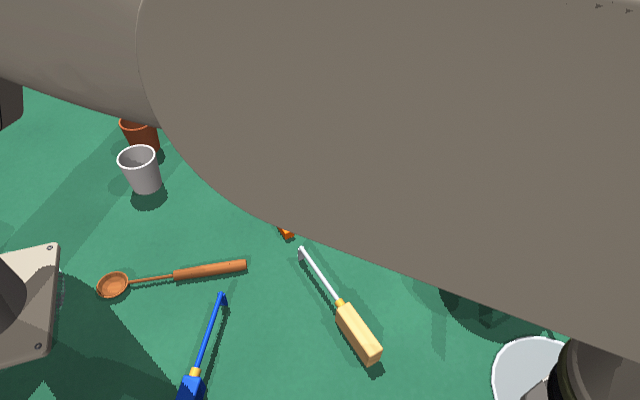

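The top view shows the orange glide at (337,243) clear of the runner and the white stopper still at (272,230). The pick stands on its handle, hook at (380,239) and handle at (478,219). The arm is clear, so I'll let it settle and hand in.

>>> {"api": "apply_moves", "payload": {"moves": [[0, 0, 0, 0, 0, 0, 0.09], [0, 0, 0, 0, 0, 0, 0.09], [0, 0, 0, 0, 0, 0, 0.09]]}}

```text
time: 12.07
eef_pos: [0.6069, -0.4516, 0.1627]
tool_rot: [0.002, 0.623, 0.782, -0.0]
contact_force: [-0.2, 0.2, -0.1]
opening: 0.0903
```

```bash
python3 - <<'E'
from h import *
c=capture('top')
for nm,lo,hi,roi,z in [('handle',(12,60,120),(32,200,255),(440,200,520,250),.042),('white',(0,0,170),(180,60,255),(255,218,290,240),.02),('orange',(3,150,120),(20,255,255),(310,230,360,260),.02)]:
    r=rect(mask(c,lo,hi,roi));print(nm,r,ray(c,r[0],z))
print(job_done())
E
```

```text
handle ((474.91705322265625, 219.50222778320312), (15.351375579833984, 58.433387756347656), 78.9964599609375) [ 0.5558 -0.2273  0.042 ]
white ((272.1159973144531, 229.38796997070312), (10.643684387207031, 21.913469314575195), 79.69515228271484) [0.5313 0.1248 0.02  ]
orange ((336.8120422363281, 242.21597290039062), (11.627554893493652, 22.80789566040039), 79.69515228271484) [0.511  0.0097 0.02  ]
the job is handed in; nothing more can be done
None
```

The job is done and handed in at about 12 s of the 42 s allowed. I gripped the wooden pick by its handle and hooked the orange glide from behind. I dragged it out of the slot, then stood the pick back on its handle and let go.

- **Glide:** fully on the open counter, with its rear edge about 34 mm in front of the runner's open end. The gripper did not touch it.
- **White stopper:** its image position is identical to the start.
- **Pick:** standing level on its handle, with the hook about 125 mm clear of the runner.
- **Arm:** well clear of everything, with contact force near zero.

In the last side picture the arm hid the runner and most of the glide, so the final check of those rests on the top view. No checks failed or disagreed.

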